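# Open the filter bay of the microscope light source

## Task

The white louvred cover on the grey light source is locked by the snap tab that stands up beside one of its ends. Press the tab fully in with a fingertip, then push the released cover along its runners, over the tab and towards the other end of the deck, until the filter bay under it is completely open, and leave the cover lying flat on the runners. Do not lift or tip the cover, and leave everything else where it stands.

Things in the scene. Friction and masses are not known exactly. Their poses are not given: they have to be found in the camera images.
- lamphouse: Grey light source, a fixed metal box 280 x 220 mm, 85 mm high, on the bench. Origin: centre of its underside; z up; +x is the way the cover slides open; a dimmer knob is on its -x side. Its deck is at z = 85 mm. Two steel runners along x (z = 88 mm, y = 36 to 44 mm either side) carry the cover; black guides outside them (y = 47 to 53 mm, top z = 96 mm) keep it straight.
- bay (a point): Centre of the filter bay's mouth, level with the deck, at lamphouse x = -45 mm, y = 0. The bay is a hole 80 (x) x 66 mm, 25 mm deep, with a round glass filter in it, under the seated cover. It is completely open when the cover's origin is more than 90 mm from here along lamphouse +x.
- far_lip (a point): Middle of the black stop lip at the +x end of the runners, top z = 93 mm; its inner face is at lamphouse x = 130 mm and stops the cover when the cover's origin is at x = 80 mm.
- cover: White louvred cover, a loose block 100 (x) x 90 (y) x 24 mm (z), about 160 g, on the runners, 2 mm clear of each guide. Origin: centre of its underside; axes as the lamphouse's. On its seat it is over the bay, at lamphouse x = about -45, y = 0, z = 88 mm. Locked by the tab it can move less than 12 mm; with the tab fully in it slides freely (friction under 3 N).
- cover_heel (a point): Middle of the cover's -x end face, the face to push on, 13 mm above the cover's underside; moves with the cover. A black lip behind the seat (lamphouse x = -104 to -98 mm, top z = 93 mm) is only 5 mm higher than the runners: a fingertip comes down behind this face and stays above the lip.
- tab_top (a point): Centre of the top of the snap tab, a square grey push piece 30 x 30 mm with three thin ribs, at lamphouse x = 27 mm, y = 0. Its near edge is 4 to 8 mm from the seated cover's +x end face; the cover's top is 14 mm higher than the tab's. Standing up, its top is 13 mm above the deck (z = 98 mm); fully in, 1 mm above it (z = 86 mm), and the cover passes over it.
- snap_tab (a joint): How far the snap tab is pressed straight down, m: 0 = standing up, 0.012 = fully in, at its stop. It starts at 0 to 0.002, yields to about 4 to 6 N and stays where it is left (no spring back). The cover is blocked below about 0.010.
- dish_left: Closed clear petri dish, 92 mm across, 16 mm high, on the bench left of the light source (loose bystander). Origin: centre of its underside.
- dish_right: Closed clear petri dish, 92 mm across, 16 mm high, on the bench right of the light source (loose bystander). Origin: centre of its underside.
- eyepiece: Black eyepiece, 36 mm across, 38 mm high, standing upright on the deck's left (+y) side strip (loose bystander). Origin: centre of its underside.
- objective: Steel objective, 26 mm across, 36 mm high, standing upright on the deck's right (-y) side strip (loose bystander). Origin: centre of its underside.
- slide_box: Blue slide box 90 x 70 x 30 mm on the bench, far left (loose bystander). Origin: centre of its underside.
- beaker: Glass beaker, 72 mm across, 90 mm high, on the bench, far left (loose bystander). Origin: centre of its underside.
- jar: Amber jar with blue cap, 60 mm across, 100 mm high, on the bench, far right (loose bystander). Origin: centre of its underside.
Not all that is in view belongs to the job. Of the things that look like the cover, the middle-sized one is meant.

How it is judged:
By the outcome, as a careful person would: the job done as asked, in the order asked, and still so for the second after the job is handed in, with the robot touching nothing.
It also fails if it takes over 38 s, if anything falls off the work surface, if the arm or the gripper's body presses on something with over 40 N, if the wrist force passes 120 N, or if a joint passes its speed limit or range.

## Robot

A 6-joint arm with a two-finger parallel gripper is mounted at the origin on the work surface. World frame = base frame: x ahead of the robot, y to its left, z up, the work surface at z = 0. Lengths are in m, angles in rad, forces in N, time in s.
With the tool pointing down it reaches from about 0.35 to 0.85 m from the base axis. Payload 8.1 kg.
Tool frame: the origin (TCP) lies midway between the tips of the shut fingers; the grasp point (between the pads) lies 19 mm behind it; y points along the fingers, z is the direction in which the jaws open and shut, and the axes are right-handed (so a half turn about y gives the same grasp; the last joint's range is limited). The gripper opens to 93 mm and grips with 3 to 60 N. Pads are 15 mm wide; open, the fingers measure 128 mm over their backs; the gripper's body (75 mm by 188 mm) begins 65 mm behind the grasp point.
Start: joints at [-0.085, 0.13, 1.488, -0, 1.523, -0.085], TCP at [0.6, 0, 0.219] pointing down, gripper open.
Joint ranges: [-2.96, 2.96], [-0.89, 2.26], [0.02, 2.5], [-1.34, 4.48], [0, 2.73], [-2.66, 2.66]. Speed limits (rad/s): [2.39, 2.39, 2.79, 3.14, 3.14, 3.14].

## Interface

Orientations are given as [roll, pitch, yaw] about the fixed x, y, z axes, in that order (R = Rz(yaw) Ry(pitch) Rx(roll)).
In Python, from workcell import manip gives the robot as it stands.
- The arm moves only by the tool apply_moves, never from a script. Its argument "increments" is a list of rows, each an object of numbers: "tx", "ty", "tz": the shift along the world's x, y, z in units of 25 mm (1.0 is 25 mm); "wx", "wy", "wz": the turn, a rotation vector about the world's x, y, z in units of 5 degrees (1.0 is 5 degrees); "jaw": the closure in counts, from 0 (fully open) to 255 (shut). In form: [{"tx": .., "ty": .., "tz": .., "wx": .., "wy": .., "wz": .., "jaw": ..}, ...]. A call has 1 to 12 rows; each row shifts and turns the commanded pose from where the row before left it; what a row does not reach is not made up. A row lasts 1/10 s, in which the tool goes at most 50 mm and 8.59 degrees, less where a joint would pass 70% of its speed; a pose out of reach is approached as far as the arm can. A call is refused whole if a number of a shift passes 1 or a number of a turn 1, either way. A call with a gripper value outside its range is refused whole. The fingers move at their own pace and stop on an object; the grip force is fixed at half the most. Time passes only in rows, so rows that do not move let the fingers close. It gives the time, the measured TCP pose, the force and the opening at its end, in the units of the state.
- manip.sense(): the state, without advancing time (a new reading comes with each control period).
- manip.snapshot(name): name is "scene" or "side" or "wrist"; returns a dict with "img" (400x640x3 uint8, red, green, blue), "camera_matrix" (3x3 intrinsics, pixels), "xyz" and "rotation" of the camera in the world. Camera axes: x right, y up, looking along -z (the intrinsics and any distortion apply to the point x, -y, -z); pixel columns grow to the right and rows downward; lengths in m; the calibration is good to about 2 mm. The wrist camera is an equidistant fisheye: a pixel r from the principal point sees the ray r / f radians off the axis. A picture is of the moment at which its call begins. There is no depth.
- manip.sign_off(): hands the job in, once; it reports no verdict.
Trained networks look in a picture, given as the dict that the camera call returned (one of the last four; its "shot" number tells which), for a name from the list of things; names that differ only in an ending like _2 or _b are one class to them, and where a whole thing is asked for, a point or a joint stands for the part that bears it (a point fixed in the world has none). Each returns a list of dicts, best first, with "p" (0 to 1); they miss things now and then, are a little off and sometimes report something else, mostly with a low value. They report only what shows in the picture. A call takes as long as a camera call. They do not tell look-alikes from the thing itself.
- manip.regions_of(picture, query): "mask" (400x640 bool, what is visible of it) and "uv" ([column, row] in pixels, amid what is visible of it).
The state is a dict: "t": time; "q": joint angles; "dq": joint speeds; "joint_torque": joint torques, N m; "ee_pos": TCP position; "orientation": TCP orientation; "ft_force": force on the tool from outside, world axes, zero at the start; "wrist_torque": the same for the moment, N m; "grip_width": opening from 0.0 (shut) to 1.0 (fully open).
Only numpy, scipy, OpenCV 4.12 (cv2) and the standard library are available. Lean on these libraries where they do the work, as an engineer would, in place of code of your own. Each camera call takes 0.05 s, during which the arm holds its last target.

## Working session

There is one attempt and no reset: what is moved stays moved. The work goes in short steps, Python scripts to look and compute and a tool call to move; the robot and the scene stay as the last step left them, time stands still between calls to the robot, and variables do not carry over. Pictures are saved under pics/ and viewed, and the job is handed in when it is done.

Besides the shell and the picture viewer there is one more tool, called after "Request:" as name(argument=value, ...), one argument or row to a line, values as JSON. apply_moves: Moves the arm, as the interface text tells. Its arguments: {"type":"object","properties":{"increments":{"type":"array"}},"required":["increments"]}

```bash
mkdir -p pics; ls
cat > h.py <<'E'
import numpy as np, cv2
from workcell import manip
def snap(n,f):
    s=manip.snapshot(n); cv2.imwrite('pics/'+f,s['img'][:,:,::-1]); return s
def proj(s,P,fish=False):
    P=np.atleast_2d(P); K=np.array(s['camera_matrix']);R=np.array(s['rotation']);
    c=(P-np.array(s['xyz']))@R; c=c*[1,-1,-1]
    if fish:
        r=np.hypot(c[:,0],c[:,1]);th=np.arctan2(r,c[:,2]);c=np.c_[c[:,:2]/r[:,None]*th[:,None],np.ones(len(c))]
    else: c=c/c[:,2:]
    return (c@K.T)[:,:2]
def ray(s,uv,fish=False):
    K=np.array(s['camera_matrix']);R=np.array(s['rotation'])
    d=np.linalg.inv(K)@[uv[0],uv[1],1]
    if fish:
        r=np.hypot(d[0],d[1]);d=np.array([d[0]/r*np.sin(r),d[1]/r*np.sin(r),np.cos(r)])
    return np.array(s['xyz']),R@(d*[1,-1,-1])
def atz(s,uv,z,fish=False):
    o,d=ray(s,uv,fish);return o+d*(z-o[2])/d[2]
E
python3 - <<'E'
from h import *
print(manip.sense())
for n in ['scene','side','wrist']:
    s=snap(n,n+'0.png');print(n,s['xyz'],s['rotation'],s['camera_matrix'],[k for k in s])
    for q in ['cover','lamphouse','snap_tab']:
        print(q,[(np.round(r['uv']),round(r['p'],2),int(r['mask'].sum())) for r in manip.regions_of(s,q)])
E
```

```text
pics
{'t': 0.0, 'q': array([-8.54272347e-02,  1.31173934e-01,  1.48926629e+00, -9.07071314e-07,
        1.52300035e+00, -8.54003267e-02]), 'dq': array([-0.00018431, -0.00272632, -0.00132047, -0.0023722 ,  0.00254609,
        0.0010474 ]), 'joint_torque': array([-1.61290725e-03, -5.59853125e+01, -4.91755986e+01,  7.67333270e-02,
        3.59135563e-02, -2.97389461e-04]), 'ee_pos': array([5.99432036e-01, 5.42962367e-05, 2.17586958e-01]), 'orientation': array([-1.57263759e+00,  1.56718415e-04, -1.57082333e+00]), 'ft_force': array([-0.82662765,  0.00464922,  0.30274577]), 'wrist_torque': array([-0.02067297, -0.00244545,  0.03927351]), 'grip_width': 1.001076347450078}
scene [1.23485163 0.92718701 0.91457618] [ 0.94501731 -0.00591373  2.54741261] [[468.92774439   0.         322.17124363]
 [  0.         468.92774439 199.43720715]
 [  0.           0.           1.        ]] ['img', 'camera_matrix', 'xyz', 'rotation', 'shot']
cover [(array([346., 204.]), 0.88, 762), (array([408., 267.]), 0.86, 562), (array([277., 174.]), 0.71, 1075)]
lamphouse [(array([325., 222.]), 0.86, 5187)]
snap_tab [(arr
[... 243 characters left out ...]
camera_matrix', 'xyz', 'rotation', 'shot']
cover [(array([337., 163.]), 0.86, 483), (array([324., 279.]), 0.72, 423), (array([329., 208.]), 0.65, 673)]
lamphouse [(array([320., 215.]), 0.7, 4005)]
snap_tab [(array([317., 201.]), 0.59, 38)]
wrist [0.6001906  0.07735326 0.38463678] [-0.28100568  0.00073463  0.00067458] [[309.70691629   0.         321.94821943]
 [  0.         309.70691629 203.0977048 ]
 [  0.           0.           1.        ]] ['img', 'camera_matrix', 'xyz', 'rotation', 'shot']
cover [(array([272., 138.]), 0.9, 10763), (array([316., 346.]), 0.65, 3069), (array([448.,  63.]), 0.2, 3735)]
lamphouse [(array([330., 173.]), 0.86, 42486)]
snap_tab [(array([330., 181.]), 0.78, 1073)]
```

```bash
sed -i "s/R=np.array(s\['rotation'\])/R=Rot.from_euler('xyz',s['rotation']).as_matrix()/; 1a from scipy.spatial.transform import Rotation as Rot" h.py
python3 - <<'E'
import cv2
a=cv2.imread('pics/scene0.png');cv2.imwrite('pics/scene0c.png',cv2.resize(a[120:320,200:460],None,fx=3,fy=3,interpolation=2))
E
```

```text
(no output)
```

View pics/wrist0.png

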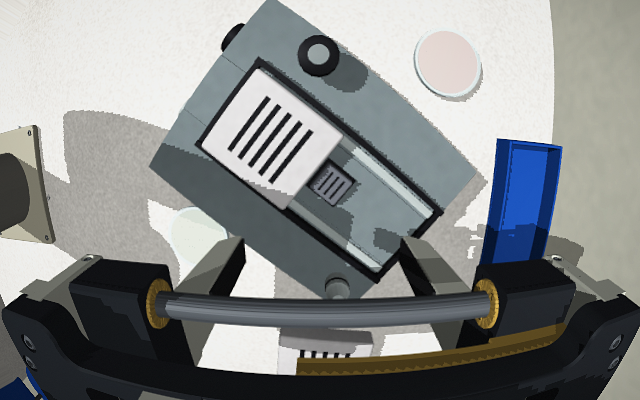

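View pics/scene0c.png

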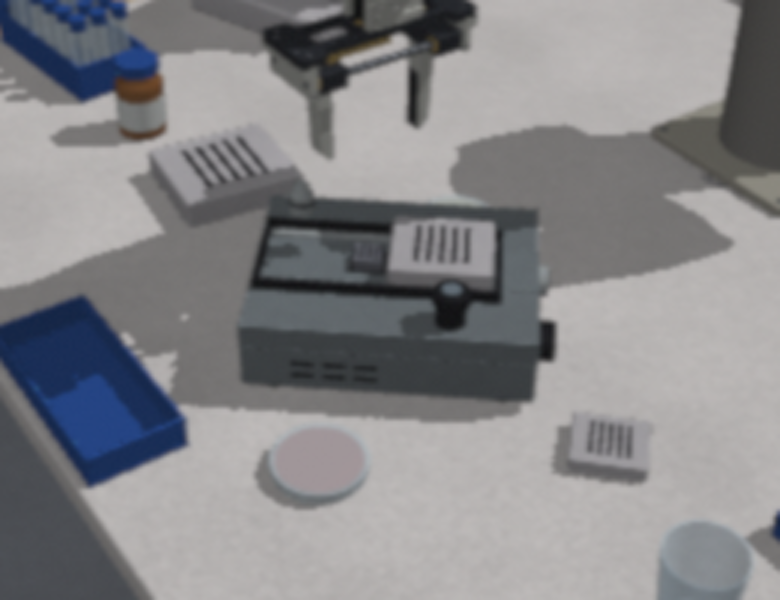

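View pics/side0.png

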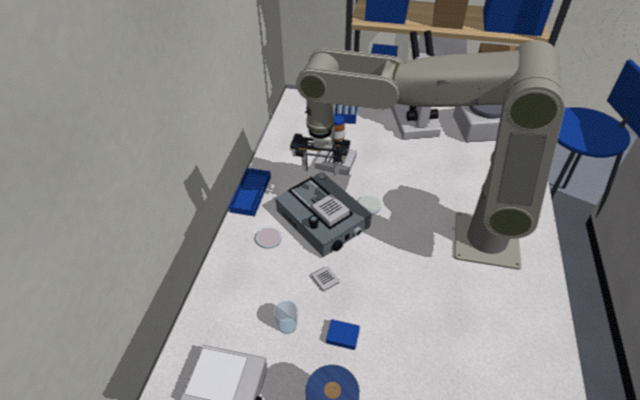

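Run:
```python
import cv2
a=cv2.imread('pics/wrist0.png');cv2.imwrite('pics/w0c.png',cv2.resize(a[45:295,190:455],None,fx=3,fy=2.4,interpolation=2))
```

```text
(no output)
```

View pics/w0c.png

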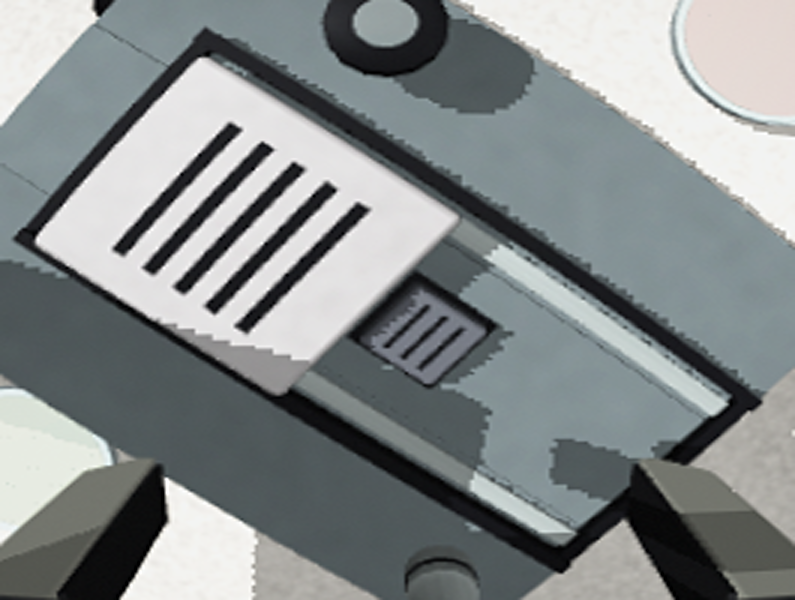

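```bash
cat >> h.py <<'E'
from scipy.optimize import least_squares
def L2W(p,P):
    P=np.atleast_2d(P);c,s=np.cos(p[2]),np.sin(p[2]);return np.c_[p[0]+c*P[:,0]-s*P[:,1],p[1]+s*P[:,0]+c*P[:,1],P[:,2]]
E
python3 - <<'E'
from h import *
s=manip.snapshot('wrist')
uv=np.array([(258.3,68.8),(202.3,144.2),(283.3,209.6),(343.3,135.8),(442.3,212.5),(377.7,282.5),(331.3,183.3)])
def pts(p):
    x=p[3];return L2W(p,[[x-.05,.045,.112],[x-.05,-.045,.112],[x+.05,-.045,.112],[x+.05,.045,.112],[.136,.053,.096],[.136,-.053,.096],[.027,0,.098-p[4]]])
f=lambda p:(proj(s,pts(p),True)-uv).ravel()
r=least_squares(f,[.6,.1,-.6,-.045,0]);print(r.x,np.degrees(r.x[2]),r.fun.reshape(-1,2).round(1))
s2=manip.snapshot('scene')
im=s2['img'].copy();uv2=proj(s2,pts(r.x));print(uv2.round(1))
for q in uv2: cv2.circle(im,(int(round(q[0])),int(round(q[1]))),1,(255,0,0),-1)
H=L2W(r.x,[[x,y,z] for z in(0,.085) for x in(-.14,.14) for y in (-.11,.11)])
for q in proj(s2,H): cv2.circle(im,(int(round(q[0])),int(round(q[1]))),1,(0,255,0),-1)
cv2.imwrite('pics/ov.png',cv2.resize(im[150:280,240:420,::-1],None,fx=4,fy=4,interpolation=2))
for n in ['eyepiece','objective','jar','beaker','dish_left','dish_right','slide_box']:
  print(n,[(np.round(atz(s2,q['uv'],{'eyepiece':.105,'objective':.105}.get(n,.02)),3),round(q['p'],2)) for q in manip.regions_of(s2,n)][:2])
E
```

```text
[ 0.58764124  0.02971104 -0.68512106 -0.04332801  0.00629322] -39.2545453453302 [[-0.5 -2.9]
 [-2.5  1.5]
 [ 0.1  1.7]
 [ 2.8 -0.3]
 [ 1.9 -0.7]
 [-1.4  1.3]
 [-0.7  0.1]]
[[364.  211.7]
 [364.5 193.4]
 [331.  191.5]
 [328.6 209.5]
 [283.3 213. ]
 [288.8 191.9]
 [322.9 205.5]]
eyepiece [(array([0.599, 0.131, 0.105]), 0.5), (array([0.519, 0.515, 0.105]), 0.32)]
objective []
jar [(array([ 0.595, -0.529,  0.02 ]), 0.95)]
beaker [(array([0.578, 0.444, 0.02 ]), 0.75)]
dish_left []
dish_right []
slide_box [(array([0.431, 0.467, 0.02 ]), 0.56)]
```

View pics/ov.png

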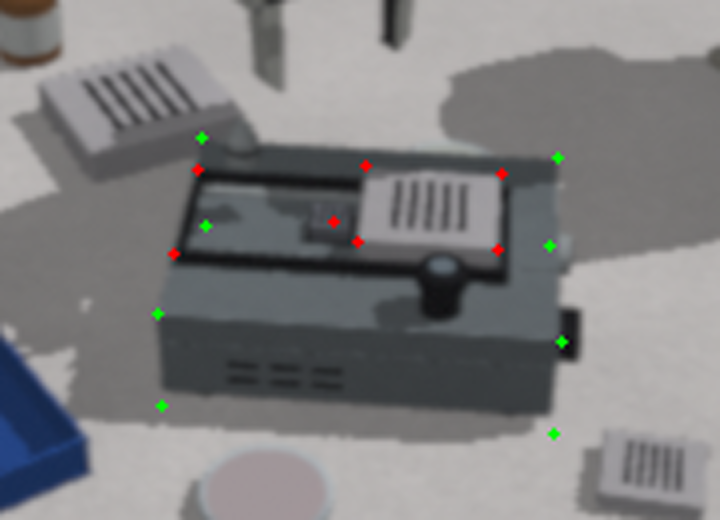

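The middle-sized of the three look-alikes is the cover on the lamphouse (wrist 272,138). The large one (wrist 316,346) and the small one (scene 408,267) both lie on the bench. The tab is at wrist (331,183). My first fit puts the lamphouse at yaw ≈ -39°. I'll turn the tool so the jaws lie along lamphouse y, shut the fingers, then measure again from there.

Request:
apply_moves(
  increments=[
    {"wz": 1,"jaw": 255,"tx": 0.2,"ty": 0.2},
    {"wz": 1,"jaw": 255,"tx": 0.2,"ty": 0.3},
    {"wz": 1,"jaw": 255},
    {"wz": 1,"jaw": 255},
    {"wz": 1,"jaw": 255},
    {"wz": 1,"jaw": 255},
    {"wz": 1,"jaw": 255},
    {"wz": 1,"jaw": 255},
    {"wz": 1,"jaw": 255},
    {"wz": 1,"jaw": 255},
    {"wz": 0.15,"jaw": 255},
    {"jaw": 255},
  ],
)

```text
$.increments[0]: bad value
```

Run:
```python
from h import *
s=snap('wrist','w1.png');print(s['xyz'],s['rotation']);print(manip.sense()['ee_pos'],manip.sense()['orientation'],manip.sense()['grip_width'])
cv2.imwrite('pics/w1c.png',cv2.resize(s['img'][:300,150:500,::-1],None,fx=2.2,fy=2,interpolation=2))
```

```text
[0.6002256  0.07735028 0.38479138] [-0.28102801  0.00046533  0.00067426]
[6.00009635e-01 3.78755765e-06 2.18644514e-01] [-1.57079944e+00 -1.12013212e-05 -1.57084002e+00] 1.0045785952312771
```

View pics/w1.png

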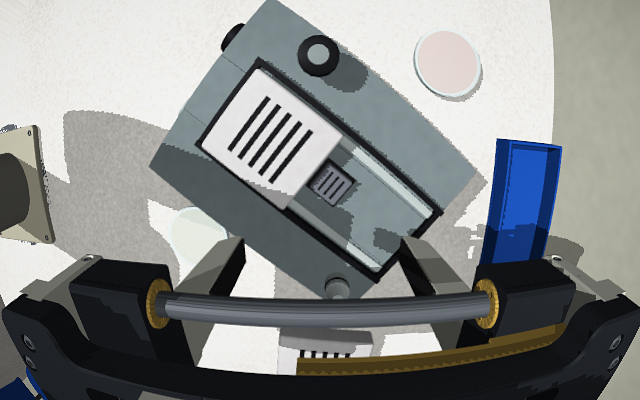

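View pics/w1c.png

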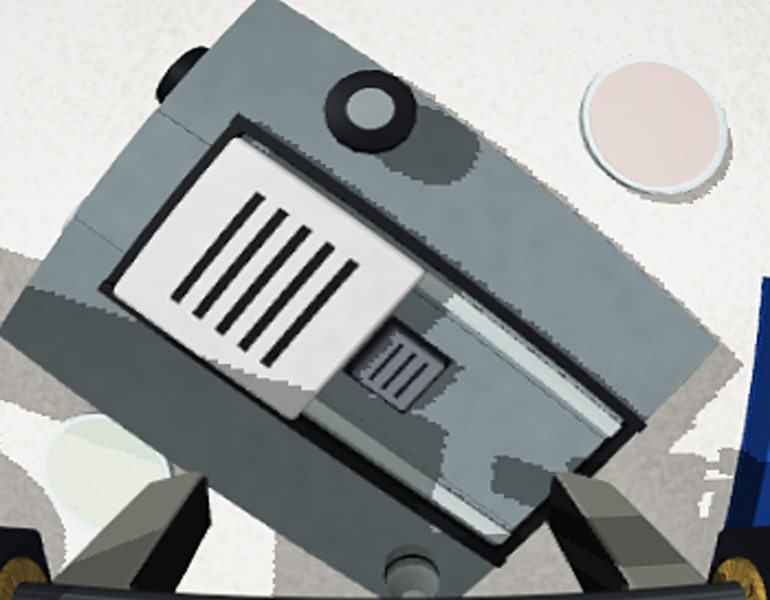

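The call was refused as a "bad value", probably because all seven keys are needed in each row.

Request:
apply_moves(
  increments=[
    {"tx": 0.2,"ty": 0.2,"tz": 0,"wx": 0,"wy": 0,"wz": 1,"jaw": 255},
    {"tx": 0.2,"ty": 0.3,"tz": 0,"wx": 0,"wy": 0,"wz": 1,"jaw": 255},
    {"tx": 0,"ty": 0,"tz": 0,"wx": 0,"wy": 0,"wz": 1,"jaw": 255},
    {"tx": 0,"ty": 0,"tz": 0,"wx": 0,"wy": 0,"wz": 1,"jaw": 255},
    {"tx": 0,"ty": 0,"tz": 0,"wx": 0,"wy": 0,"wz": 1,"jaw": 255},
    {"tx": 0,"ty": 0,"tz": 0,"wx": 0,"wy": 0,"wz": 1,"jaw": 255},
    {"tx": 0,"ty": 0,"tz": 0,"wx": 0,"wy": 0,"wz": 1,"jaw": 255},
    {"tx": 0,"ty": 0,"tz": 0,"wx": 0,"wy": 0,"wz": 1,"jaw": 255},
    {"tx": 0,"ty": 0,"tz": 0,"wx": 0,"wy": 0,"wz": 1,"jaw": 255},
    {"tx": 0,"ty": 0,"tz": 0,"wx": 0,"wy": 0,"wz": 1,"jaw": 255},
    {"tx": 0,"ty": 0,"tz": 0,"wx": 0,"wy": 0,"wz": 0.15,"jaw": 255},
    {"tx": 0,"ty": 0,"tz": 0,"wx": 0,"wy": 0,"wz": 0,"jaw": 255},
  ],
)

```text
t: 2.3
ee_pos: [0.61, 0.0125, 0.2187]
orientation: [-1.571, 0.0, -0.687]
ft_force: [0.1, -0.4, -0.3]
grip_width: 0.027
```

Run:
```python
from h import *
s=snap('wrist','w2.png');print(s['xyz'],s['rotation']);print(manip.sense()['ee_pos'],manip.sense()['orientation'],manip.sense()['grip_width'])
cv2.imwrite('pics/w2c.png',cv2.resize(s['img'][:300,150:500,::-1],None,fx=2.2,fy=2,interpolation=2))
```

```text
[0.55036713 0.06152713 0.38477869] [-2.80990768e-01 -4.05002248e-04  8.84613009e-01]
[0.61000516 0.01251425 0.21861093] [-1.57082994e+00  1.69296694e-05 -6.87226188e-01] 0.014889766801990877
```

View pics/w2.png

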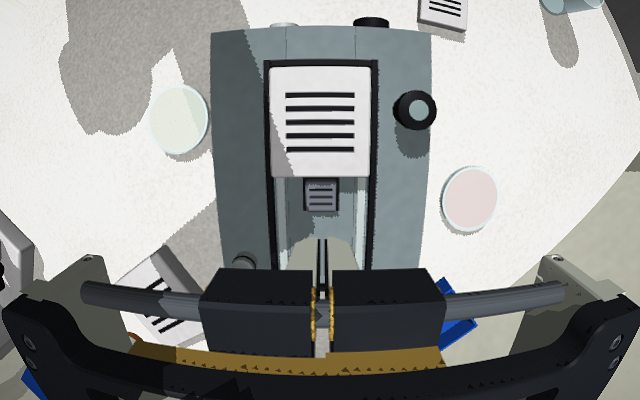

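View pics/w2c.png

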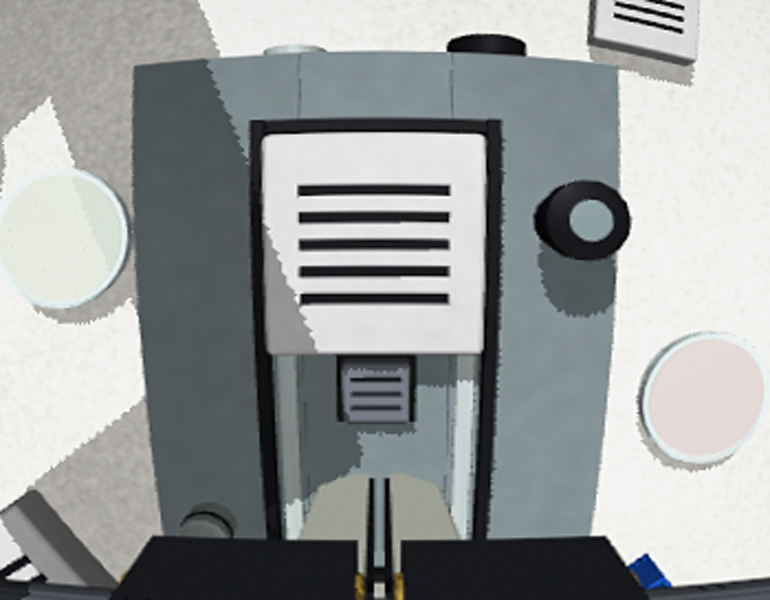

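```bash
cat > fit.py <<'E'
from h import *
K=np.array([[309.70691629,0,321.94821943],[0,309.70691629,203.0977048],[0,0,1]])
A=dict(camera_matrix=K,xyz=[0.6002256,0.07735028,0.38479138],rotation=[-0.28102801,.00046533,.00067426])
B=dict(camera_matrix=K,xyz=[0.55036713,0.06152713,0.38477869],rotation=[-2.80990768e-01,-4.05002248e-04,8.84613009e-01])
uA=np.array([(258.3,68.8),(202.3,144.2),(283.3,209.6),(343.3,135.8),(442.3,212.5),(377.7,282.5),(331.3,183.3)])
uB=np.array([(269.1,66.5),(271.4,176.5),(370,176.5),(371.4,66.5),(210.5,33.5),(430.5,34),(263.6,60.5),(377.7,60.5),(321.4,196)])
uB=uB[[3,0,1,2,4,5,6,7,8]]
def cov(x):return [[x-.05,.045,.112],[x-.05,-.045,.112],[x+.05,-.045,.112],[x+.05,.045,.112]]
def run(freez,useA=1,useB=1):
    def f(p):
        dz=p[4]*freez
        a=L2W(p,cov(p[3])+[[.136,.053,.096],[.136,-.053,.096],[.027,0,.098]])+[0,0,dz]
        b=L2W(p,cov(p[3])+[[-.14,-.11,.085],[-.14,.11,.085],[-.104,-.053,.096],[-.104,.053,.096],[.027,0,.098]])+[0,0,dz]
        return np.r_[(proj(A,a,1)-uA).ravel()*useA,(proj(B,b,1)-uB).ravel()*useB]
    r=least_squares(f,[.6,.1,-.6,-.045,0],loss='soft_l1');print(freez,useA,useB,r.x.round(4),r.cost);print(f(r.x).reshape(-1,2).round(1).tolist())
for z in(0,1):
    run(z);run(z,1,0);run(z,0,1)
E
python3 fit.py
```

```text
0 1 1 [ 0.5883  0.0293 -0.6846 -0.045   0.    ] 16.008085618703205
[[-1.3, -3.5], [-3.2, 0.8], [-0.6, 1.0], [2.0, -1.1], [2.5, -0.4], [-0.7, 1.6], [0.2, 1.9], [0.9, -0.2], [-0.1, 0.0], [-0.2, 1.2], [0.6, 1.0], [-0.1, -0.6], [0.7, -1.7], [-0.2, -0.2], [0.3, -0.5], [-0.4, 1.1]]
0 1 0 [ 0.5877  0.0304 -0.6881 -0.0431  0.    ] 10.654849908784435
[[0.0, -3.7], [-2.3, 0.5], [0.2, 1.1], [3.2, -0.8], [1.9, -0.9], [-1.6, 0.9], [-0.5, 0.9], [0.0, 0.0], [0.0, 0.0], [0.0, 0.0], [0.0, 0.0], [0.0, -0.0], [0.0, -0.0], [0.0, -0.0], [0.0, -0.0], [-0.0, -0.0]]
0 0 1 [ 0.5885  0.0289 -0.6851 -0.0459  0.    ] 3.097275285039749
[[-0.0, -0.0], [-0.0, 0.0], [-0.0, 0.0], [0.0, -0.0], [0.0, 0.0], [-0.0, 0.0], [0.0, 0.0], [0.8, -0.7], [-0.2, -0.5], [-0.4, 0.7], [0.4, 0.6], [-0.2, -0.3], [0.6, -1.3], [-0.3, 0.2], [0.2, -0.1], [-0.6, 1.5]]
1 1 1 [ 0.5881  0.0291 -0.6867 -0.045  -0.0039] 8.883163066534653
[[-0.5, -2.7], [-1.8, 0.4], [-0.4, -0.1], [1.5, -1.0], [0.8, -1.0], [-1.7, 0.1], [-0.2, 1.3], [0.1, 0.5], [0.5, 0.6], [0.1, 0.2], [-0.4, 0.3], [1.2, 0.1], [-0.6, -0.6], [0.5, 0.4], [-0.5, 0.3], [-0.8, 0.0]]
1 1 0 [ 0.5891  0.0268 -0.6853 -0.0468 -0.0086] 4.066133966458009
[[0.0, -0.6], [-0.3, 1.3], [-0.1, -0.3], [0.7, -0.1], [-0.1, -0.5], [-1.5, -0.4], [0.7, 2.5], [-0.0, 0.0], [-0.0, 0.0], [-0.0, -0.0], [-0.0, -0.0], [0.0, 0.0], [-0.0, 0.0], [0.0, 0.0], [-0.0, 0.0], [-0.0, 0.0]]
1 0 1 [ 0.5882  0.0291 -0.6855 -0.0455 -0.0025] 1.1121872477677999
[[-0.0, -0.0], [-0.0, 0.0], [-0.0, 0.0], [0.0, -0.0], [0.0, -0.0], [-0.0, 0.0], [0.0, 0.0], [0.3, -0.2], [0.2, -0.0], [-0.0, 0.2], [-0.0, 0.1], [0.6, -0.0], [-0.2, -1.0], [0.2, 0.3], [-0.3, 0.0], [-0.7, 0.4]]
```

The two views agree: lamphouse at (0.588, 0.029), yaw -39.3°, cover at lamphouse x ≈ -45 mm. That puts the tab at (0.609, 0.012), right under the TCP, so I'll go down.

Request:
apply_moves(
  increments=[
    {"tx": 0,"ty": 0,"tz": -0.7,"wx": 0,"wy": 0,"wz": 0,"jaw": 255},
    {"tx": 0,"ty": 0,"tz": -0.9,"wx": 0,"wy": 0,"wz": 0,"jaw": 255},
    {"tx": 0,"ty": 0,"tz": -0.9,"wx": 0,"wy": 0,"wz": 0,"jaw": 255},
    {"tx": 0,"ty": 0,"tz": -0.8,"wx": 0,"wy": 0,"wz": 0,"jaw": 255},
    {"tx": 0,"ty": 0,"tz": -0.5,"wx": 0,"wy": 0,"wz": 0,"jaw": 255},
    {"tx": 0,"ty": 0,"tz": -0.3,"wx": 0,"wy": 0,"wz": 0,"jaw": 255},
    {"tx": 0,"ty": 0,"tz": -0.2,"wx": 0,"wy": 0,"wz": 0,"jaw": 255},
    {"tx": 0,"ty": 0,"tz": 0,"wx": 0,"wy": 0,"wz": 0,"jaw": 255},
    {"tx": 0,"ty": 0,"tz": 0,"wx": 0,"wy": 0,"wz": 0,"jaw": 255},
  ],
)

```text
t: 3.25
ee_pos: [0.6106, 0.0125, 0.1121]
orientation: [-1.57, -0.001, -0.685]
ft_force: [0.3, -0.6, 1.1]
grip_width: 0.005
```

Run:
```python
from h import *
s=snap('wrist','w3.png');print(manip.sense()['ee_pos'],manip.sense()['ft_force'])
t=snap('scene','s3.png')
cv2.imwrite('pics/s3c.png',cv2.resize(t['img'][120:270,240:420,::-1],None,fx=4,fy=4,interpolation=2))
```

```text
[0.61068859 0.01247417 0.11223599] [-0.3534175   0.08660874  0.07392912]
```

View pics/w3.png

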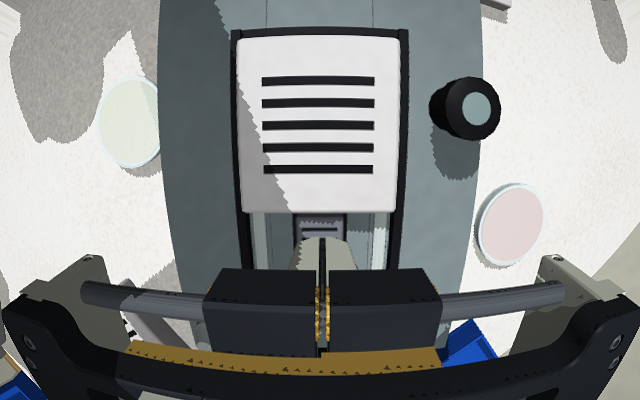

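View pics/s3c.png

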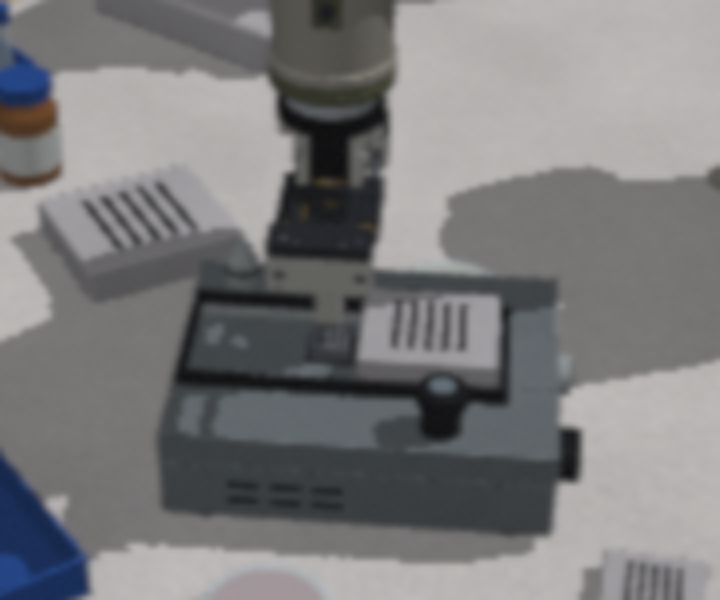

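The scene view shows the fingertip centred over the tab (crop 331,320), clear of the cover and guides. Now I'll press in small steps.

Request:
apply_moves(
  increments=[
    {"tx": 0,"ty": 0,"tz": -0.2,"wx": 0,"wy": 0,"wz": 0,"jaw": 255},
    {"tx": 0,"ty": 0,"tz": -0.2,"wx": 0,"wy": 0,"wz": 0,"jaw": 255},
    {"tx": 0,"ty": 0,"tz": -0.1,"wx": 0,"wy": 0,"wz": 0,"jaw": 255},
    {"tx": 0,"ty": 0,"tz": -0.1,"wx": 0,"wy": 0,"wz": 0,"jaw": 255},
    {"tx": 0,"ty": 0,"tz": -0.1,"wx": 0,"wy": 0,"wz": 0,"jaw": 255},
    {"tx": 0,"ty": 0,"tz": -0.1,"wx": 0,"wy": 0,"wz": 0,"jaw": 255},
    {"tx": 0,"ty": 0,"tz": 0,"wx": 0,"wy": 0,"wz": 0,"jaw": 255},
  ],
)

```text
t: 4.05
ee_pos: [0.61, 0.0125, 0.0907]
orientation: [-1.571, 0.0, -0.685]
ft_force: [0.4, 0.2, -0.6]
grip_width: 0.004
```

Request:
apply_moves(
  increments=[
    {"tx": 0,"ty": 0,"tz": -0.06,"wx": 0,"wy": 0,"wz": 0,"jaw": 255},
    {"tx": 0,"ty": 0,"tz": -0.06,"wx": 0,"wy": 0,"wz": 0,"jaw": 255},
  ],
)

```text
t: 4.25
ee_pos: [0.6101, 0.0125, 0.0883]
orientation: [-1.571, -0.0, -0.685]
ft_force: [-2.5, 0.5, 4.2]
grip_width: 0.005
```

Run:
```python
from h import *
t=snap('scene','s4.png');print(manip.sense()['ee_pos'],manip.sense()['ft_force'])
cv2.imwrite('pics/s4c.png',cv2.resize(t['img'][170:240,270:380,::-1],None,fx=7,fy=7,interpolation=2))
```

```text
[0.61017292 0.01252829 0.08805885] [-1.59080813  0.60361497  2.55576344]
```

View pics/s4c.png

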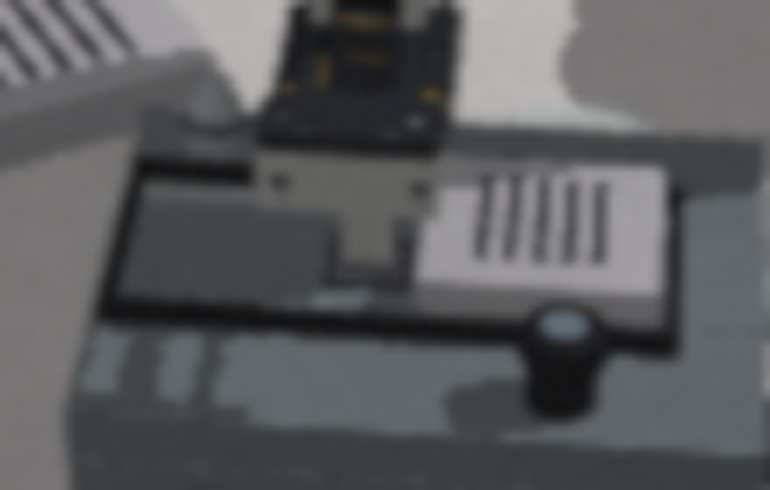

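Request:
apply_moves(
  increments=[
    {"tx": 0,"ty": 0,"tz": -0.06,"wx": 0,"wy": 0,"wz": 0,"jaw": 255},
    {"tx": 0,"ty": 0,"tz": 0,"wx": 0,"wy": 0,"wz": 0,"jaw": 255},
  ],
)

```text
t: 4.5
ee_pos: [0.6102, 0.0125, 0.0866]
orientation: [-1.571, -0.0, -0.685]
ft_force: [-0.3, 0.0, 1.9]
grip_width: 0.005
```

Request:
apply_moves(
  increments=[
    {"tx": 0,"ty": 0,"tz": -0.06,"wx": 0,"wy": 0,"wz": 0,"jaw": 255},
    {"tx": 0,"ty": 0,"tz": 0,"wx": 0,"wy": 0,"wz": 0,"jaw": 255},
  ],
)

```text
t: 4.7
ee_pos: [0.6102, 0.0125, 0.0862]
orientation: [-1.571, -0.0, -0.685]
ft_force: [-4.8, -0.0, 10.7]
grip_width: 0.01
```

Run:
```python
from h import *
t=snap('scene','s5.png');s=manip.sense();print(s['ee_pos'],s['ft_force'],s['wrist_torque'])
cv2.imwrite('pics/s5c.png',cv2.resize(t['img'][170:240,270:380,::-1],None,fx=7,fy=7,interpolation=2))
```

```text
[0.61023993 0.01250076 0.08624271] [-5.7007554   0.21507643 10.28813377] [0.04243637 0.88630141 0.0485339 ]
```

View pics/s5c.png

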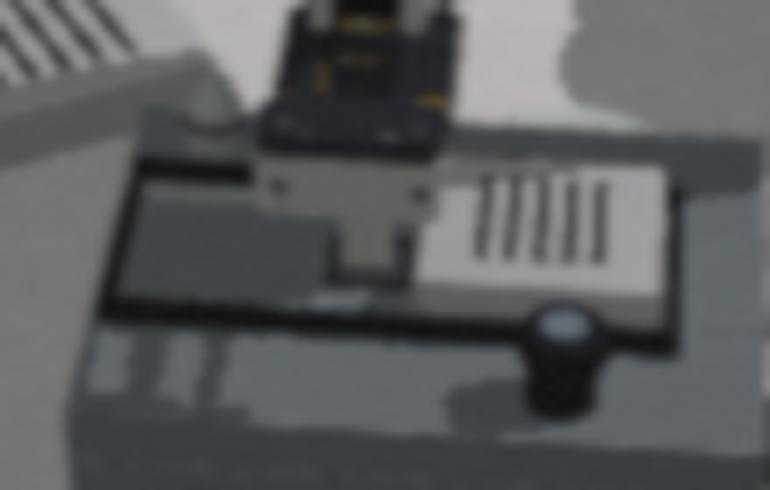

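The press stopped hard at z = 0.0862, against a nominal stop of 0.086, with the force rising to 10 N, so the tab is in. I'll go up and back to behind the heel, then check it by eye.

Request:
apply_moves(
  increments=[
    {"tx": 0,"ty": 0,"tz": 0.4,"wx": 0,"wy": 0,"wz": 0,"jaw": 255},
    {"tx": 0,"ty": 0,"tz": 0.8,"wx": 0,"wy": 0,"wz": 0,"jaw": 255},
    {"tx": 0,"ty": 0,"tz": 0.9,"wx": 0,"wy": 0,"wz": 0,"jaw": 255},
    {"tx": 0,"ty": 0,"tz": 0.9,"wx": 0,"wy": 0,"wz": 0,"jaw": 255},
    {"tx": -0.8,"ty": 0.6,"tz": 0,"wx": 0,"wy": 0,"wz": 0,"jaw": 255},
    {"tx": -0.8,"ty": 0.7,"tz": 0,"wx": 0,"wy": 0,"wz": 0,"jaw": 255},
    {"tx": -0.9,"ty": 0.7,"tz": 0,"wx": 0,"wy": 0,"wz": 0,"jaw": 255},
    {"tx": -0.9,"ty": 0.7,"tz": 0,"wx": 0,"wy": 0,"wz": 0,"jaw": 255},
    {"tx": -0.6,"ty": 0.5,"tz": 0,"wx": 0,"wy": 0,"wz": 0,"jaw": 255},
    {"tx": -0.31,"ty": 0.28,"tz": 0,"wx": 0,"wy": 0,"wz": 0,"jaw": 255},
    {"tx": 0,"ty": 0,"tz": 0,"wx": 0,"wy": 0,"wz": 0,"jaw": 255},
  ],
)

```text
t: 5.85
ee_pos: [0.5019, 0.1002, 0.1603]
orientation: [-1.57, -0.0, -0.684]
ft_force: [-0.2, -0.3, 0.5]
grip_width: 0.002
```

Run:
```python
from h import *
t=snap('scene','s6.png');s=manip.sense();print(s['ee_pos'],s['ft_force'],s['orientation'])
cv2.imwrite('pics/s6c.png',cv2.resize(t['img'][150:260,260:400,::-1],None,fx=5,fy=5,interpolation=2))
t=snap('wrist','w6.png')
```

```text
[0.50256128 0.09961325 0.16043807] [-0.50552158 -0.20667202  0.36359614] [-1.57034105e+00 -7.80072056e-04 -6.84238782e-01]
```

View pics/s6c.png

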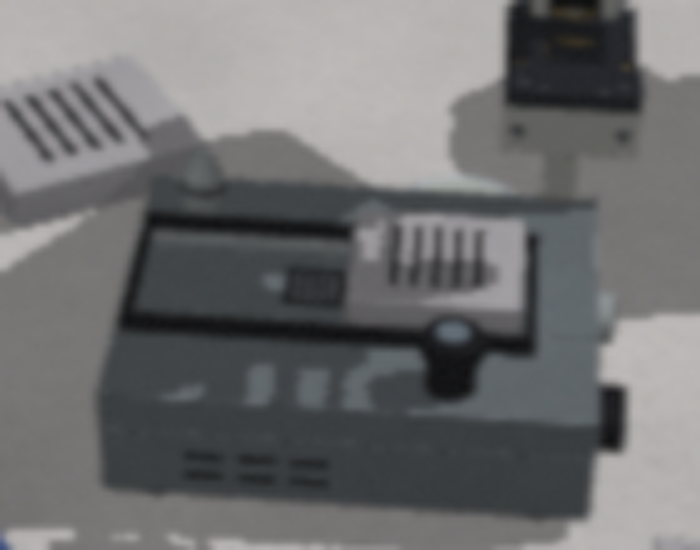

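View pics/w6.png

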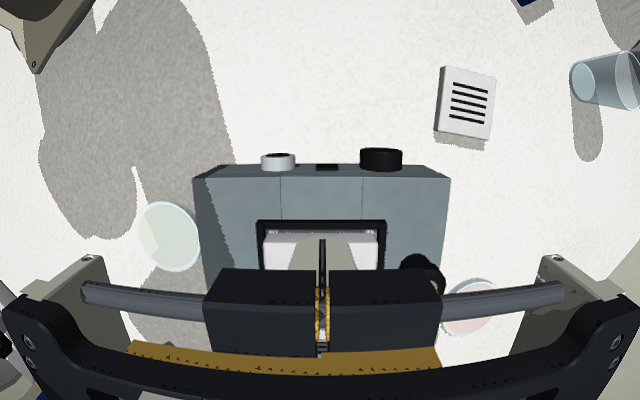

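The tab now sits flush with the deck (crop 315,285), and the tool is centred 8 mm behind the heel (lamphouse x = -111, y = 0). Going down to z = 0.097, which keeps the tip above the lip.

Request:
apply_moves(
  increments=[
    {"tx": 0,"ty": 0,"tz": -0.6,"wx": 0,"wy": 0,"wz": 0,"jaw": 255},
    {"tx": 0,"ty": 0,"tz": -0.8,"wx": 0,"wy": 0,"wz": 0,"jaw": 255},
    {"tx": 0,"ty": 0,"tz": -0.6,"wx": 0,"wy": 0,"wz": 0,"jaw": 255},
    {"tx": 0,"ty": 0,"tz": -0.4,"wx": 0,"wy": 0,"wz": 0,"jaw": 255},
    {"tx": 0,"ty": 0,"tz": -0.12,"wx": 0,"wy": 0,"wz": 0,"jaw": 255},
    {"tx": 0,"ty": 0,"tz": 0,"wx": 0,"wy": 0,"wz": 0,"jaw": 255},
  ],
)

```text
t: 6.55
ee_pos: [0.502, 0.0993, 0.0965]
orientation: [-1.572, 0.001, -0.685]
ft_force: [-0.7, -0.3, -0.1]
grip_width: 0.006
```

Run:
```python
from h import *
t=snap('scene','s7.png');s=manip.sense();print(s['ee_pos'],s['ft_force'],s['orientation'])
cv2.imwrite('pics/s7c.png',cv2.resize(t['img'][150:260,260:400,::-1],None,fx=5,fy=5,interpolation=2))
```

```text
[0.50250805 0.09947739 0.09731722] [-0.24365238 -0.53641065 -0.05974812] [-1.57070139e+00 -9.30758898e-05 -6.85143537e-01]
```

View pics/s7c.png

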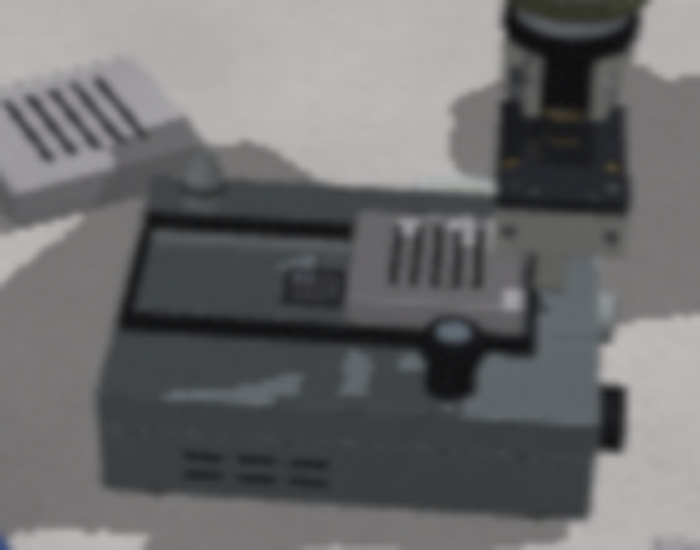

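Request:
apply_moves(
  increments=[
    {"tx": 0.124,"ty": -0.101,"tz": 0,"wx": 0,"wy": 0,"wz": 0,"jaw": 255},
    {"tx": 0.093,"ty": -0.076,"tz": 0,"wx": 0,"wy": 0,"wz": 0,"jaw": 255},
    {"tx": 0.093,"ty": -0.076,"tz": 0,"wx": 0,"wy": 0,"wz": 0,"jaw": 255},
    {"tx": 0.124,"ty": -0.101,"tz": 0,"wx": 0,"wy": 0,"wz": 0,"jaw": 255},
    {"tx": 0.124,"ty": -0.101,"tz": 0,"wx": 0,"wy": 0,"wz": 0,"jaw": 255},
    {"tx": 0.124,"ty": -0.101,"tz": 0,"wx": 0,"wy": 0,"wz": 0,"jaw": 255},
    {"tx": 0.124,"ty": -0.101,"tz": 0,"wx": 0,"wy": 0,"wz": 0,"jaw": 255},
  ],
)

```text
t: 7.3
ee_pos: [0.5226, 0.0829, 0.0971]
orientation: [-1.571, 0.0, -0.685]
ft_force: [-1.3, 1.8, 2.0]
grip_width: 0.003
```

Run:
```python
from h import *
t=snap('scene','s8.png');s=manip.sense();print(s['ee_pos'],s['ft_force'],s['orientation'])
cv2.imwrite('pics/s8c.png',cv2.resize(t['img'][150:260,260:400,::-1],None,fx=5,fy=5,interpolation=2))
```

```text
[0.52307907 0.08244468 0.09715331] [-0.63323367 -0.67628793 -0.17883659] [-1.57078839e+00 -4.90226982e-04 -6.85277605e-01]
```

View pics/s8c.png

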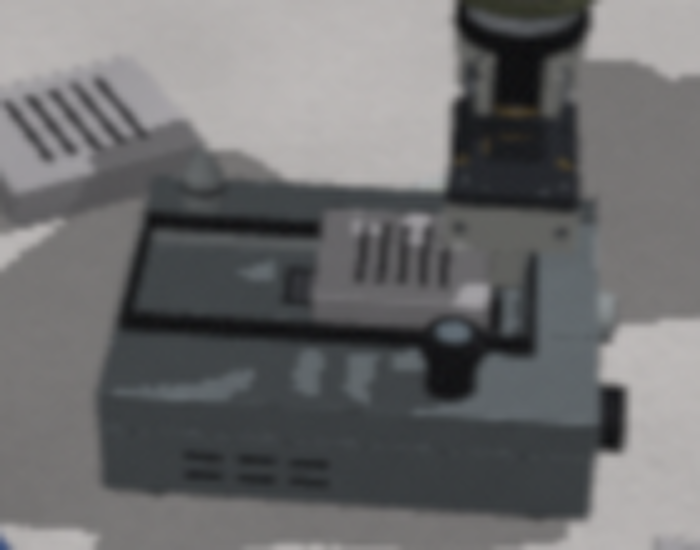

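The cover has released and its front edge is sliding over the tab (crop 315,285) with almost no force. Pushing about 89 mm further.

Request:
apply_moves(
  increments=[
    {"tx": 0.155,"ty": -0.127,"tz": 0,"wx": 0,"wy": 0,"wz": 0,"jaw": 255},
    {"tx": 0.186,"ty": -0.152,"tz": 0,"wx": 0,"wy": 0,"wz": 0,"jaw": 255},
    {"tx": 0.217,"ty": -0.177,"tz": 0,"wx": 0,"wy": 0,"wz": 0,"jaw": 255},
    {"tx": 0.217,"ty": -0.177,"tz": 0,"wx": 0,"wy": 0,"wz": 0,"jaw": 255},
    {"tx": 0.217,"ty": -0.177,"tz": 0,"wx": 0,"wy": 0,"wz": 0,"jaw": 255},
    {"tx": 0.217,"ty": -0.177,"tz": 0,"wx": 0,"wy": 0,"wz": 0,"jaw": 255},
    {"tx": 0.217,"ty": -0.177,"tz": 0,"wx": 0,"wy": 0,"wz": 0,"jaw": 255},
    {"tx": 0.217,"ty": -0.177,"tz": 0,"wx": 0,"wy": 0,"wz": 0,"jaw": 255},
  ],
)

```text
t: 8.15
ee_pos: [0.5639, 0.0491, 0.0971]
orientation: [-1.571, 0.0, -0.685]
ft_force: [-0.8, -0.4, -0.9]
grip_width: 0.005
```

Request:
apply_moves(
  increments=[
    {"tx": 0.217,"ty": -0.177,"tz": 0,"wx": 0,"wy": 0,"wz": 0,"jaw": 255},
    {"tx": 0.217,"ty": -0.177,"tz": 0,"wx": 0,"wy": 0,"wz": 0,"jaw": 255},
    {"tx": 0.186,"ty": -0.152,"tz": 0,"wx": 0,"wy": 0,"wz": 0,"jaw": 255},
    {"tx": 0.155,"ty": -0.127,"tz": 0,"wx": 0,"wy": 0,"wz": 0,"jaw": 255},
    {"tx": 0.124,"ty": -0.101,"tz": 0,"wx": 0,"wy": 0,"wz": 0,"jaw": 255},
    {"tx": 0.093,"ty": -0.076,"tz": 0,"wx": 0,"wy": 0,"wz": 0,"jaw": 255},
    {"tx": 0.062,"ty": -0.051,"tz": 0,"wx": 0,"wy": 0,"wz": 0,"jaw": 255},
    {"tx": 0,"ty": 0,"tz": 0,"wx": 0,"wy": 0,"wz": 0,"jaw": 255},
  ],
)

```text
t: 8.95
ee_pos: [0.5901, 0.0278, 0.0972]
orientation: [-1.571, -0.0, -0.685]
ft_force: [-0.1, -0.1, -0.0]
grip_width: 0.005
```

Run:
```python
from h import *
t=snap('scene','s9.png');s=manip.sense();p=s['ee_pos'];print(p,s['ft_force'],s['orientation'])
d=p[:2]-[.5883,.0292];c,q=np.cos(-.6855),np.sin(-.6855);print(d@[c,q],d@[-q,c])
cv2.imwrite('pics/s9c.png',cv2.resize(t['img'][150:260,260:400,::-1],None,fx=5,fy=5,interpolation=2))
```

```text
[0.59000257 0.02795467 0.09722598] [-0.99635942  0.36846928  0.07502431] [-1.57070548e+00 -3.91433193e-04 -6.85068743e-01]
0.0021063330574013594 0.00011382188061904972
```

View pics/s9c.png

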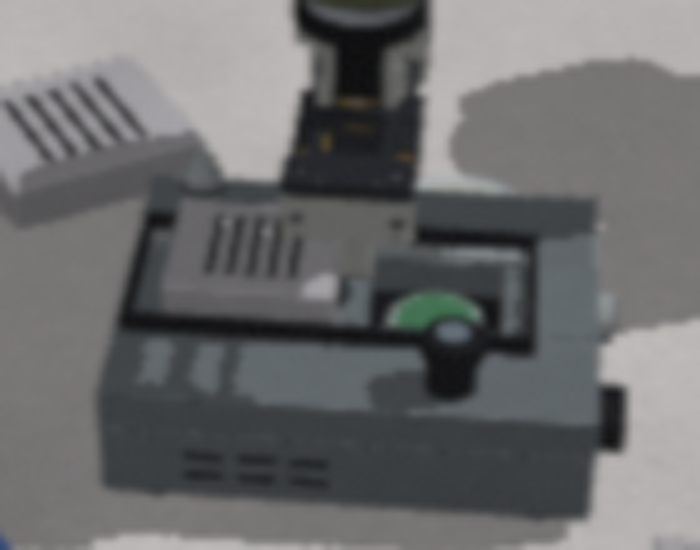

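The cover is at x ≈ 60 mm (over 45 needed), and the green filter and the whole bay are exposed. Backing off and retreating.

Request:
apply_moves(
  increments=[
    {"tx": -0.124,"ty": 0.101,"tz": 0,"wx": 0,"wy": 0,"wz": 0,"jaw": 255},
    {"tx": -0.2,"ty": 0.16,"tz": 0,"wx": 0,"wy": 0,"wz": 0,"jaw": 255},
    {"tx": -0.1,"ty": 0.08,"tz": 0.3,"wx": 0,"wy": 0,"wz": 0,"jaw": 255},
    {"tx": 0,"ty": 0,"tz": 0.8,"wx": 0,"wy": 0,"wz": 0,"jaw": 255},
    {"tx": 0,"ty": 0,"tz": 0.9,"wx": 0,"wy": 0,"wz": 0,"jaw": 255},
    {"tx": 0,"ty": 0,"tz": 0.9,"wx": 0,"wy": 0,"wz": 0,"jaw": 255},
    {"tx": 0.6,"ty": -0.5,"tz": 0.9,"wx": 0,"wy": 0,"wz": 0,"jaw": 255},
    {"tx": 0.9,"ty": -0.75,"tz": 0.7,"wx": 0,"wy": 0,"wz": 0,"jaw": 255},
    {"tx": 0.9,"ty": -0.75,"tz": 0.3,"wx": 0,"wy": 0,"wz": 0,"jaw": 255},
    {"tx": 0.6,"ty": -0.5,"tz": 0,"wx": 0,"wy": 0,"wz": 0,"jaw": 255},
    {"tx": 0.3,"ty": -0.2,"tz": 0,"wx": 0,"wy": 0,"wz": 0,"jaw": 255},
    {"tx": 0,"ty": 0,"tz": 0,"wx": 0,"wy": 0,"wz": 0,"jaw": 255},
  ],
)

```text
t: 10.2
ee_pos: [0.6618, -0.0312, 0.2169]
orientation: [-1.571, 0.001, -0.686]
ft_force: [-0.8, 0.7, 0.3]
grip_width: 0.004
```

Run:
```python
from h import *
t=snap('scene','s10.png');s=manip.sense();p=s['ee_pos'];print(p,s['ft_force'])
cv2.imwrite('pics/s10c.png',cv2.resize(t['img'][120:300,220:440,::-1],None,fx=3.5,fy=3.3,interpolation=2))
t=snap('wrist','w10.png')
for x in (.045,.0596,.08):
    P=L2W([.5883,.0292,-.6855],[[x+a,b,.112] for a in(-.05,.05) for b in(-.045,.045)]);print(x,proj(t,P,1).round(0).tolist())
```

```text
[ 0.66129002 -0.03056374  0.21677996] [-0.79821641  0.04626853 -0.82492073]
0.045 [[270.0, 92.0], [374.0, 92.0], [273.0, 203.0], [371.0, 203.0]]
0.0596 [[270.0, 108.0], [374.0, 109.0], [273.0, 218.0], [370.0, 218.0]]
0.08 [[271.0, 132.0], [373.0, 132.0], [275.0, 238.0], [369.0, 238.0]]
```

View pics/s10c.png

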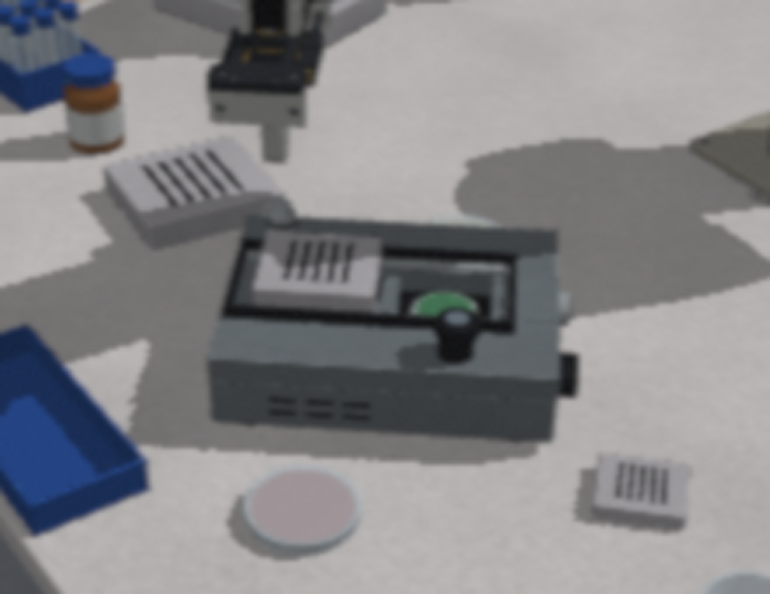

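View pics/w10.png

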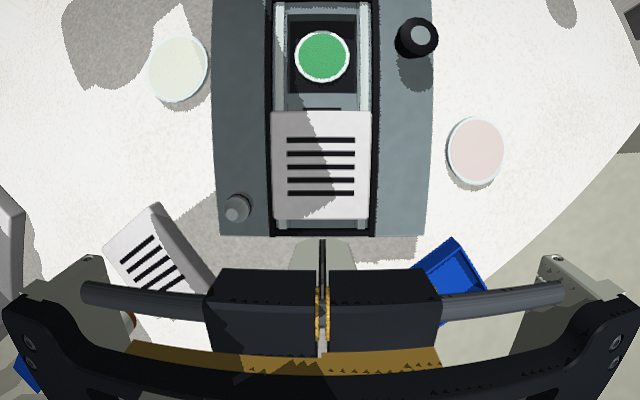

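The wrist view shows the cover square on its runners (rows 111–219, predicted 108–218 for x = 60 mm). The bay is fully open, and the eyepiece, objective and dishes are unmoved.

```bash
python3 -c "
from workcell import manip
print(manip.sign_off())"
```

```text
the job is handed in; nothing more can be done
None
```

The cover is released and slid open, the filter bay is completely uncovered, and I handed the job in at about 10.3 s of the 38 s allowed.

- **Tab:** I pressed it straight down with the shut fingertips. It stopped hard at z = 86.2 mm (stop given as 86 mm), with the force rising to about 10 N. Afterwards it looked flush with the deck in the scene view.
- **Cover:** I pushed it at the heel with the fingertip at z = 97 mm, above the lip, and wrist forces stayed around 3 N or less. It lies flat and square on the runners at lamphouse x ≈ 60 mm. That is about 105 mm from the bay centre, where more than 90 mm was needed.
- **Other things:** In the last pictures the eyepiece, objective and both dishes stand as before. I did not check the beaker, slide box or jar separately, but the arm stayed clear of them. It finished clear of the lamphouse, touching nothing.

**Disagreements:**
- My first single-picture fit put heights up to about 9 mm low; adding a second view cut that to about 4 mm, and the tab's contact height then matched the given value.
- In the scene picture the box's lower edge sat about 15 mm higher than its stated height predicts. I did not explain this; it did not affect the job.
- The first move call was refused for missing keys, and nothing moved.

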